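Right the toppled transmitting valve under the copper bar

TASK

The big transmitting valve has toppled over on the bench. Stand it upright on its square base on the round cork mat under the copper bar, whole base on the cork and the valve reasonably central, and let go. It is glass, so do not drop it or let it fall, and leave the other things on the bench where they are.

Things in the scene. Friction and masses are not known exactly. Their poses are not given: they have to be found in the camera images.
- valve: Big radio valve, 160 mm long, about 0.24 kg, lying on a flat side of its base, top roughly away from the robot. Brown base 56 x 56 mm square, 60 mm high; glass bulb to 55 mm diameter (60 to 146 mm from the underside); brass cap on top. Origin: centre of the base's underside; z: along the valve from base to cap; x, y: square to the base's sides. Centre of mass about 46 mm from the origin.
- stand: Fixed: round cork mat, 150 mm diameter, 8 mm thick, and over its middle a rigid copper bar (12 mm diameter, 300 mm long, along y), underside 215 mm above the bench, on two brass posts 130 mm either side of the centre along y (up to 26 mm thick; feet 50 x 40 x 12 mm). Origin: centre of the mat's underside; z up, x roughly away from the robot; open in front (-x side).
- mat_top (a point): The centre of the cork mat's upper face, 8 mm above the bench; axes as the stand.
- lid: Bystander, loose: brown bakelite carton lid lying open side up, 110 x 75 x 25 mm. Origin: centre of the underside.
- coil: Bystander, loose: upright copper tube coil, 100 mm in diameter, 76 mm high. Origin: centre of the underside.
- meter: Bystander, loose: steel meter case with a round glass face, 90 x 120 x 130 mm, terminals to 142 mm. Origin: centre of the underside.
- crystal: Bystander, loose: flat brass crystal holder 45 x 65 x 18 mm. Origin: centre of the underside.
- key: Bystander, fixed: brass Morse key on a wooden board 140 x 75 mm, 56 mm high. Origin: centre of the underside.
- rack: Bystander, fixed: wooden rack 120 x 220 x 30 mm with small amber valves standing in it to 112 mm above the bench, at the far left. Origin: centre of the underside.
Not all that is in view belongs to the job. What is shaped like the valve but red or turquoise is not meant.

How it is judged:
By the outcome, as a careful person would: the job done as asked, in the order asked, and still so for the second after the job is handed in, with the robot touching nothing.
It also fails if it takes over 51 s, if anything falls off the work surface, if the arm or the gripper's body presses on something with over 40 N, if the wrist force passes 120 N, or if a joint passes its speed limit or range.

ROBOT

A 7-joint arm with a two-finger parallel gripper is mounted at the origin on the work surface. World frame = base frame: x ahead of the robot, y to its left, z up, the work surface at z = 0. Lengths are in m, angles in rad, forces in N, time in s.
With the tool pointing down it reaches from about 0.4 to 0.85 m from the base axis. Payload 4.5 kg.
Tool frame: the origin (TCP) lies midway between the tips of the shut fingers; the grasp point (between the pads) lies 19 mm behind it; z points along the fingers, y is the line along which they close (so a half turn about z gives the same grasp; the last joint's range is limited). The gripper opens to 88 mm and grips with 3 to 60 N. Pads are 18 mm wide; open, the fingers measure 123 mm over their backs; the gripper's body (75 mm by 187 mm) begins 45 mm behind the grasp point.
Start: joints at [-1.291, 0.689, -0.195, 1.565, 0.157, 0.902, -0.215], TCP at [0.152, 0.606, 0.239] pointing down, gripper open.
Joint ranges: [-3.01, 3.01], [-0.46, 2.08], [-1.47, 1.51], [0.13, 2.56], [-1, 4.14], [0.04, 2.09], [-2.66, 2.66]. Speed limits (rad/s): [2.57, 2.57, 3.14, 3.14, 3.14, 3.14, 3.14].

INTERFACE

Orientations are given as a unit quaternion [x, y, z, w].
In Python, from plant import sensors, eyes, finish_job gives the robot as it stands.
- The arm moves only by the tool send_rows, never from a script. Its argument "rows" is text: rows parted by semicolons, each of 4 numbers parted by spaces: the shift along the tool's x, y, z normalised to -1 to 1, where 1 is 30 cm, then the turn about the tool's z normalised to -1 to 1, where 1 is 2 pi rad. A call has 1 to 10 rows; each row is the pose to reach, as a shift and turn from the pose commanded when the call began, along the tool's axes at that moment, turning the shorter way round; what a row does not reach only later rows make up. A row lasts 1/12 s, in which the tool goes at most 41.7 mm and 7.16 degrees, less where a joint would pass 70% of its speed; a pose out of reach is approached as far as the arm can. A call with a number of a shift or a turn outside -1 to 1 is refused whole. A call with a gripper value outside its range is refused whole. "jaw" is the closure, from -1 (fully open) to 1 (shut), set as the call begins (left out, the last holds). The fingers move at their own pace and stop on an object; "force" is the grip in N (left out, the last holds). Time passes only in rows, so rows that repeat a pose let the fingers close. It gives the time, the measured TCP pose, the force, the opening and the grip force at its end, in the units of the state.
- sensors.get_state(): the state, without advancing time (a new reading comes with each control period).
- eyes.snapshot(name): name is "side" or "top"; returns (picture, depth): 420x560x3 uint8, red, green, blue; 420x560 float32, m along the optical axis (not along the pixel's ray), 0 where there is no reading.
- eyes.calibration(name): a dict with "fov_y" (degrees; the focal length in pixels is half the picture's height over the tangent of half this angle, whatever the lens; pixels are square), "cx", "cy" (the principal point, pixels), "world_from_camera" (4x4, takes a point from camera to world coordinates). Camera axes: x right, y down, z forward; pixel columns grow to the right and rows downward; lengths in m; the calibration is good to about 2 mm. A picture is of the moment at which its call begins. calibration takes no time and is no camera call.
- finish_job(): hands the job in; it is judged then, once.
The state is a dict: "clock": time; "q": joint angles; "qd": joint speeds; "joint_torque": joint torques, N m; "tool_pos": TCP position; "eef_rot": TCP orientation; "contact_force": force on the tool from outside, world axes, zero at the start; "moment": the same for the moment, N m; "opening": opening from 0.0 (shut) to 1.0 (fully open); "finger_force": force on a finger pad.
Only numpy, scipy, OpenCV 4.12 (cv2) and the standard library are available. Lean on these libraries where they do the work, as an engineer would, in place of code of your own. Each camera call takes 0.05 s, during which the arm holds its last target. There are 200 camera calls.

## Working session

There is one attempt and no reset: what is moved stays moved. The work goes in short steps, Python scripts to look and compute and a tool call to move; the robot and the scene stay as the last step left them, time stands still between calls to the robot, and variables do not carry over. Pictures are saved under pics/ and viewed, at most 10 in all, crops included, and the job is handed in when it is done.

Besides the shell and the picture viewer there is one more tool, called after ">>>" by a JSON object that holds its "fn" and its "kwargs". send_rows: Moves the arm, as the interface text tells. Scaled input: -1 to 1 covers 30 cm each way for a shift and 2 pi rad each way for a turn. Its arguments: {"type":"object","properties":{"rows":{"type":"string"},"jaw":{"type":"number"},"force":{"type":"number"}},"required":["rows"]}

```bash
mkdir -p pics; ls; cat > h.py <<'E'
import numpy as np, cv2
from plant import sensors, eyes, finish_job
def snap(n, f):
    im,d=eyes.snapshot(n); cv2.imwrite(f'pics/{f}.png',im[:,:,::-1]); np.savez(f'pics/{f}.npz',im=im,d=d); return im,d
def K(n):
    c=eyes.calibration(n); f=210/np.tan(np.radians(c['fov_y'])/2); return f,c['cx'],c['cy'],np.array(c['world_from_camera'])
def ray(n,u,v):
    f,cx,cy,T=K(n); d=T[:3,:3]@np.array([(u-cx)/f,(v-cy)/f,1]); return T[:3,3],d
def plane(n,u,v,z):
    o,d=ray(n,u,v); return o+d*(z-o[2])/d[2]
def cloud(n,d):
    f,cx,cy,T=K(n); v,u=np.mgrid[:420,:560]; P=np.stack([(u-cx)/f*d,(v-cy)/f*d,d],-1); return P@T[:3,:3].T+T[:3,3]
E
python3 - <<'E'
from h import *
for n in('side','top'):
    snap(n,n+'0'); c=eyes.calibration(n); print(n,c)
print(sensors.get_state())
E
```

```text
pics
side {'fov_y': 46.17303127869943, 'cx': 279.8464142136783, 'cy': 220.89292643459137, 'world_from_camera': array([[ 0.8134819 , -0.39560576,  0.4263136 , -0.07639534],
       [-0.58152479, -0.56427567,  0.58602209, -0.84079001],
       [ 0.00872468, -0.72463029, -0.6890826 ,  1.04510675],
       [ 0.        ,  0.        ,  0.        ,  1.        ]])}
top {'fov_y': 54.208258385840914, 'cx': 277.7655928248013, 'cy': 213.93196995845534, 'world_from_camera': array([[ 2.08344109e-02, -9.76151633e-01,  2.16087753e-01,
         2.68747605e-01],
       [-9.99767408e-01, -2.15464080e-02, -9.39416689e-04,
         1.37615012e-02],
       [ 5.57292802e-03, -2.16017920e-01, -9.76373494e-01,
         1.18499471e+00],
       [ 0.00000000e+00,  0.00000000e+00,  0.00000000e+00,
         1.00000000e+00]])}
{'clock': 0.1, 'q': array([-1.29117377,  0.68988724, -0.19453606,  1.56623553,  0.15732962,
        0.9024825 , -0.21508002]), 'qd': array([-0.00116434, -0.00199138, -0.00045069, -0.00114965, -0.0004661 ,
       -0.0015208 , -0.00130262]), 'joint_torque': array([-3.09796626e-03, -5.28494239e+01, -1.27163362e+00, -1.53835112e+01,
       -5.25878894e-02,  1.94666318e-03,  3.15281557e-05]), 'tool_pos': array([0.15200031, 0.60565863, 0.23799987]), 'eef_rot': array([ 1.22539256e-01,  9.92463338e-01, -8.08145458e-04, -3.44213750e-05]), 'contact_force': array([ 0.19575261, -1.15990354, -0.02989394]), 'moment': array([ 0.01855906,  0.06764657, -0.02084575]), 'finger_force': 0.0, 'opening': 1.0028136912265084}
```

View pics/top0.png

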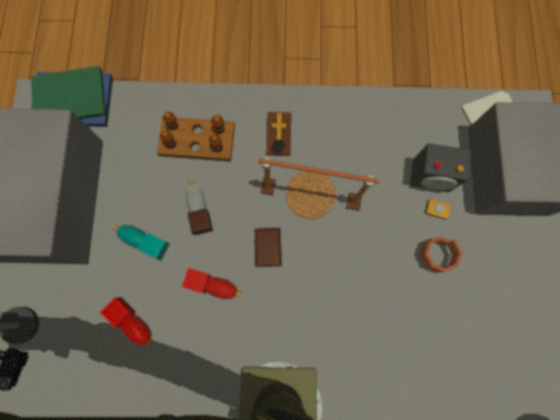

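View pics/side0.png

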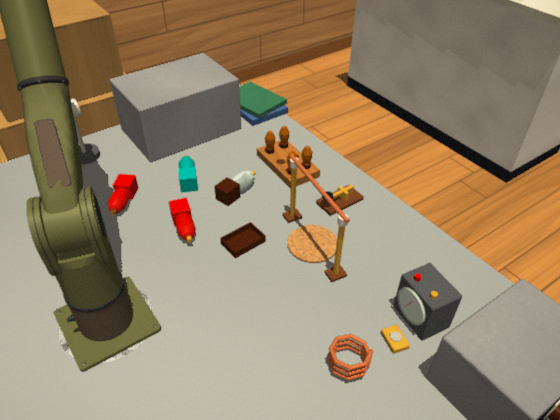

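The top view shows the valve lying with its base near pixel (200,221) and its cap at (191,182). The mat is at (311,194), and the bar runs from (262,162) to (375,181). The side view has the valve at about (228,190)–(254,175) and the mat at (315,243).

The tool always points down, so I'll lift the valve by the bulb and let it hang. I'll then set it down leaning back in front of the bar. First I'll measure.

```bash
python3 - <<'E'
from h import *
T=np.load('pics/top0.npz'); S=np.load('pics/side0.npz')
a=cv2.resize(T['im'][160:245,170:400],None,fx=3.4,fy=3.4,interpolation=cv2.INTER_CUBIC)
b=cv2.resize(S['im'][145:285,205:365],None,fx=2,fy=2,interpolation=cv2.INTER_CUBIC)
W=max(a.shape[1],b.shape[1]); c=np.zeros((a.shape[0]+b.shape[0],W,3),np.uint8); c[:a.shape[0],:a.shape[1]]=a; c[a.shape[0]:,:b.shape[1]]=b
cv2.imwrite('pics/crop.png',c[:,:,::-1]); print(c.shape)
for n,D in(('top',T),('side',S)):
    P=cloud(n,D['d']); print(n,'valid',(D['d']>0).mean())
    hsv=cv2.cvtColor(D['im'],cv2.COLOR_RGB2HSV)
    # valve points: raised points in region
    m=(D['d']>0)&(P[...,2]>.008)&(P[...,2]<.08)
    sel=np.zeros_like(m)
    if n=='top': sel[175:238,180:216]=1
    else: sel[165:207,213:262]=1
    Q=P[m&sel.astype(bool)]
    print('n',len(Q),'min',Q.min(0).round(3),'max',Q.max(0).round(3))
    xy=Q[:,:2]; mu=xy.mean(0); v=np.linalg.svd(xy-mu,full_matrices=False)[2][0]; v*=np.sign(v[0]); w=np.array([-v[1],v[0]])
    t=(xy-mu)@v; s=(xy-mu)@w; print('mu',mu,'axis',v,np.degrees(np.arctan2(v[1],v[0])))
    for k in np.arange(t.min(),t.max(),.01):
        i=(t>=k)&(t<k+.01)
        if i.sum()>1: print(round(k-t.min(),3),i.sum(),s[i].min().round(4),s[i].max().round(4),Q[i,2].max().round(4))
    # mat
    cork=cv2.inRange(hsv,(8,90,90),(22,255,255))>0
    r=np.zeros_like(cork)
    if n=='top': r[168:220,280:342]=1
    else: r[222:262,285:345]=1
    M=P[cork&r&(P[...,2]>0)&(P[...,2]<.03)]; print('mat',M[:,:2].min(0),M[:,:2].max(0),np.median(M[:,2]),cv2.minEnclosingCircle(M[:,:2].astype(np.float32)))
    # bar
    mb=(P[...,2]>.2)&(P[...,2]<.25)&(D['d']>0); mb&=(np.abs(P[...,0]-.6)<.25)&(np.abs(P[...,1])<.25)
    B=P[mb]; 
    if len(B): 
        mu=B.mean(0); vv=np.linalg.svd(B-mu,full_matrices=False)[2][0]; tt=(B-mu)@vv; print('bar',len(B),mu,vv,tt.min(),tt.max(),B[:,2].max())
E
```

```text
(569, 782, 3)
top valid 0.9959948979591837
n 992 min [0.462 0.202 0.008] max [0.624 0.283 0.062]
mu [0.52911503 0.2424091 ] axis [0.96479655 0.26299738] 15.247990742917166
0.0 137 -0.0263 0.0292 0.0604
0.01 77 -0.0261 0.029 0.0607
0.02 79 -0.0262 0.0299 0.0617
0.03 73 -0.0261 0.0292 0.0601
0.04 78 -0.0261 0.0284 0.0614
0.05 73 -0.026 0.0298 0.0612
0.06 45 -0.021 0.024 0.0565
0.07 60 -0.0227 0.0256 0.0567
0.08 70 -0.0243 0.0278 0.0591
0.09 65 -0.0247 0.0285 0.0598
0.1 65 -0.0246 0.0299 0.0601
0.11 57 -0.0238 0.0266 0.0589
0.12 45 -0.0217 0.0241 0.0572
0.13 39 -0.0176 0.0198 0.0522
0.14 11 -0.0088 0.009 0.0447
0.15 17 -0.0043 0.0084 0.0394
mat [ 0.5201807  -0.15686686] [ 0.66860155 -0.01025272] 0.008614065759696699 ((0.5964434146881104, -0.08346575498580933), 0.07665165513753891)
bar 710 [ 0.59271689 -0.08345471  0.2244928 ] [-1.57794780e-01 -9.87471872e-01 -3.30672690e-04] -0.1504816109171058 0.14893661539376118 0.23221682689320133
side valid 0.9925382653061224
n 781 min [0.458 0.198 0.008] max [0.623 0.275 0.061]
mu [0.51708022 0.2304436 ] axis [0.9781363  0.20796486] 12.003114389765098
0.0 163 -0.023 0.0353 0.0606
0.01 61 -0.0234 0.0351 0.0602
0.02 60 -0.0246 0.0344 0.06
0.03 66 -0.0221 0.0349 0.0604
0.04 52 -0.0213 0.038 0.0605
0.05 62 -0.022 0.0368 0.0608
0.06 34 -0.0192 0.0377 0.0563
0.07 33 -0.0148 0.0278 0.0558
0.08 50 -0.0157 0.0266 0.0575
0.09 46 -0.0168 0.0314 0.057
0.1 45 -0.0174 0.0287 0.0573
0.11 38 -0.0157 0.025 0.0555
0.12 27 -0.0121 0.0209 0.0562
0.13 23 -0.0089 0.0279 0.0546
0.14 8 -0.004 0.0114 0.0454
0.15 8 0.0067 0.0221 0.0396
0.16 5 0.0104 0.0211 0.0334
mat [ 0.51589835 -0.17710545] [ 0.66526293 -0.00691135] 0.0074000923672379315 ((0.6004291772842407, -0.09313023835420609), 0.0863373726606369)
bar 521 [ 0.5860402  -0.09970535  0.22152523] [-0.15993037 -0.98712579 -0.00222287] -0.1656481191828316 0.137239918275705 0.2299119696966001
```

View pics/crop.png

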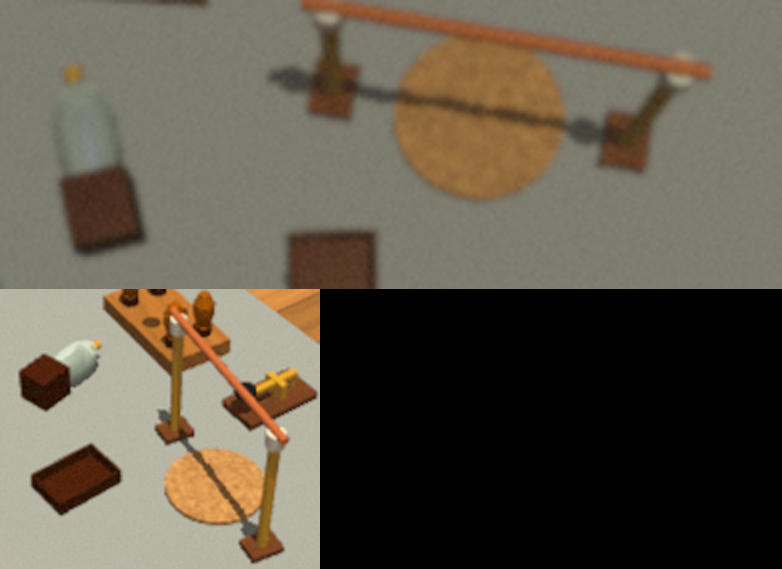

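The crop shows the base at (62–145,165–250), with the widest part of the bulb about 100 mm from the underside. The bar runs clear over the mat. Next I'll plan the grasp.

```bash
cat >> h.py <<'E'
def to(x,y,z,yaw=None,p=None,frame='w'):
    """scaled row to reach TCP (x,y,z), tool-x yaw (deg), from measured pose or p=(x,y,z,yaw)"""
    from scipy.spatial.transform import Rotation as R
    s=sensors.get_state(); M=R.from_quat(s['eef_rot']).as_matrix(); o=s['tool_pos']; cy=np.degrees(np.arctan2(M[1,0],M[0,0]))
    if p is not None:
        o=np.array(p[:3]); cy=p[3]
    c,sn=np.cos(np.radians(cy)),np.sin(np.radians(cy)); M=np.array([[c,sn,0],[sn,-c,0],[0,0,-1]])
    d=M.T@(np.array([x,y,z])-o); t=0 if yaw is None else -((yaw-cy+180)%360-180)
    return ' '.join(f'{k:.4f}' for k in [*(d/.3),t/360])
E
python3 - <<'E'
from h import *
T=np.load('pics/top0.npz'); P=cloud('top',T['d']); m=np.zeros((420,560),bool); m[175:238,180:216]=1
Q=P[m&(P[...,2]>.008)&(P[...,2]<.08)][:,:2]
mu=Q.mean(0); v=np.linalg.svd(Q-mu,full_matrices=False)[2][0]; v*=np.sign(v[0]); w=np.array([-v[1],v[0]]); t=(Q-mu)@v
b=mu+v*np.percentile(t,1)+w*.0018; c=mu+v*t.max(); g=b+.111*v
print('base',b,'cap',c,'len',np.ptp(t),'g',g)
# two-view check of cap tip: intersect rays
for nm,S in (('top',np.array([191,181.5])),):pass
o1,d1=ray('top',191.5,181); o2,d2=ray('side',253.5,174)
k=np.linalg.lstsq(np.c_[d1,-d2],o2-o1,rcond=None)[0]; print('cap 2view',o1+k[0]*d1,o2+k[1]*d2)
o=sensors.get_state(); print(to(g[0],g[1],.2,195.2))
print(to(.152,.5,.30)) 
E
```

```text
base [0.46888749 0.22785713] cap [0.62401018 0.26827691] len 0.16067606925851644 g [0.57597991 0.25704984]
cap 2view [0.62160193 0.27043134 0.01689792] [0.62042202 0.27094573 0.01665452]
-1.6535 -0.7834 0.1267 -0.0813
-0.0857 -0.3416 -0.2067 0.0000
```

>>> {"fn": "send_rows", "kwargs": {"rows": "-0.83 -0.39 0 -0.04;-0.83 -0.39 0 -0.04;-0.83 -0.39 0 -0.04;-0.83 -0.39 0 -0.04;-0.83 -0.39 0 -0.04;-0.83 -0.39 0 -0.04;-0.83 -0.39 0 -0.04;-0.83 -0.39 0 -0.04", "jaw": -1}}

```text
clock: 0.77
tool_pos: [0.3717, 0.4258, 0.238]
eef_rot: [0.003, 1.0, -0.003, 0.002]
contact_force: [0.2, -0.1, -1.2]
opening: 1.001
finger_force: 0.0
```

```bash
python3 -c "
from h import *
print(to(.576,.257,.1,195.2))"
```

```text
-0.6844 -0.5587 0.4601 -0.0431
```

```bash
python3 -c "
from h import *
print(to(.576,.257,.11,195.2,p=(.3651,.4317,.238,180.3)))
print(sensors.get_state()['tool_pos'],sensors.get_state()['qd'])"
```

```text
-0.6999 -0.5860 0.4267 -0.0414
[0.37165513 0.42579254 0.23803056] [-0.07658844  0.00351048 -0.07756565 -0.00419867 -0.03349187 -0.01298434
 -0.05696312]
```

>>> {"fn": "send_rows", "kwargs": {"rows": "-0.7 -0.586 0.427 -0.0414;-0.7 -0.586 0.427 -0.0414;-0.7 -0.586 0.427 -0.0414;-0.7 -0.586 0.427 -0.0414;-0.7 -0.586 0.427 -0.0414;-0.7 -0.586 0.427 -0.0414;-0.7 -0.586 0.427 -0.0414;-0.7 -0.586 0.427 -0.0414;-0.7 -0.586 0.427 -0.0414;-0.7 -0.586 0.427 -0.0414"}}

```text
clock: 1.6
tool_pos: [0.5751, 0.2585, 0.1102]
eef_rot: [-0.132, 0.991, 0.001, -0.001]
contact_force: [-0.7, 1.1, -0.2]
opening: 1.001
finger_force: 0.0
```

>>> {"fn": "send_rows", "kwargs": {"rows": "0 0 0 0;0 0 0 0;0 0 0 0;0 0 0 0"}}

```text
clock: 1.93
tool_pos: [0.5754, 0.2591, 0.1114]
eef_rot: [-0.134, 0.991, 0.0, 0.0]
contact_force: [-0.3, 0.9, 0.2]
opening: 1.0
finger_force: 0.0
```

```bash
python3 -c "
from h import *
print(to(.576,.257,.024,195.2)); im,d=snap('top','top1'); snap('side','side1')
b=snap('side','side1')[0]
cv2.imwrite('pics/c1.png',np.hstack([cv2.resize(im[150:260,140:280],None,fx=3,fy=3),cv2.resize(b[120:230,180:300],None,fx=3,fy=3)])[:,:,::-1])"
```

```text
-0.0001 -0.0073 0.2913 0.0004
```

View pics/c1.png

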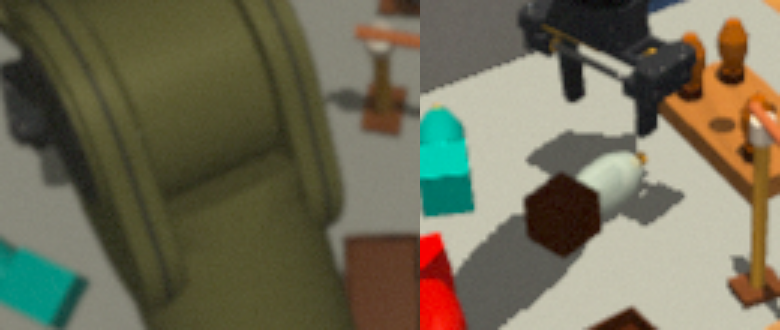

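The side crop shows the open fingers straddling the bulb, with the base at (560,215) and the cap at (640,160). I'll descend and close.

>>> {"fn": "send_rows", "kwargs": {"rows": "0 -0.007 0.1 0;0 -0.007 0.17 0;0 -0.007 0.23 0;0 -0.007 0.27 0;0 -0.007 0.29 0;0 -0.007 0.29 0;0 -0.007 0.29 0"}}

```text
clock: 2.67
tool_pos: [0.5769, 0.2558, 0.0241]
eef_rot: [-0.132, 0.991, 0.0, 0.0]
contact_force: [0.5, -0.3, 0.7]
opening: 0.997
finger_force: 0.0
```

>>> {"fn": "send_rows", "kwargs": {"rows": "0 0 0 0;0 0 0 0;0 0 0 0;0 0 0 0;0 0 0 0;0 0 0 0;0 0 0 0;0 0 0 0", "jaw": 1, "force": 10}}

```text
clock: 3.33
tool_pos: [0.577, 0.2558, 0.0239]
eef_rot: [-0.132, 0.991, 0.0, 0.0]
contact_force: [0.9, 0.4, 0.7]
opening: 0.617
finger_force: 10.0
```

>>> {"fn": "send_rows", "kwargs": {"rows": "0.007 -0 -0.02 0;0.015 0 -0.044 0;0.036 0 -0.086 0;0.062 0 -0.124 0;0.093 0 -0.159 0;0.128 0 -0.19 0;0.167 0 -0.215 0;0.208 0 -0.236 0;0.208 0 -0.236 0;0.208 0 -0.236 0"}}

```text
clock: 4.17
tool_pos: [0.5173, 0.2397, 0.097]
eef_rot: [-0.133, 0.991, 0.001, 0.002]
contact_force: [3.6, -0.3, 4.8]
opening: 0.616
finger_force: 10.0
```

```bash
python3 -c "
from h import *
b,d=snap('side','side2')
cv2.imwrite('pics/c2.png',cv2.resize(b[90:230,170:310],None,fx=4,fy=4)[:,:,::-1]); s=sensors.get_state(); print(s['contact_force'],s['tool_pos'],s['moment'])"
```

```text
[2.7401695  0.45869007 5.59162547] [0.51795744 0.23984432 0.09656027] [ 1.02720254e-01 -7.24468843e-01 -4.49253667e-05]
```

View pics/c2.png

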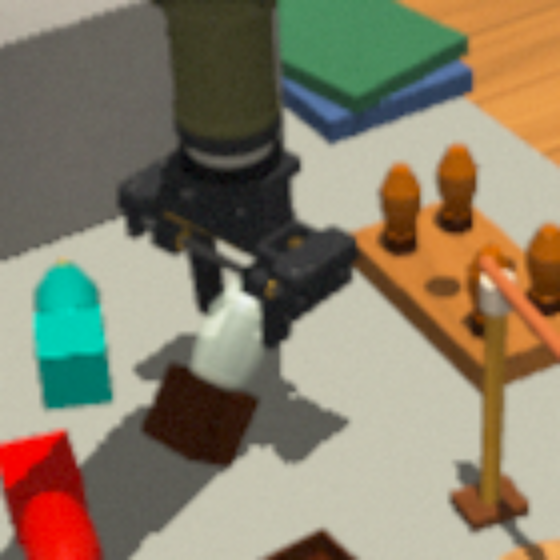

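The crop shows the valve tilted about 50°, with its base edge on the bench and the fingers on the bulb. It is pivoting in the pads as planned, so I'll continue to upright.

>>> {"fn": "send_rows", "kwargs": {"rows": "0.02 0 -0.02 0;0.044 0 -0.027 0;0.067 0 -0.033 0;0.09 0 -0.036 0;0.115 0 -0.038 0;0.137 0 -0.038 0;0.16 0 -0.037 0;0.183 0 -0.035 0;0.206 0 -0.031 0;0.229 0 -0.026 0"}}

```text
clock: 5.05
tool_pos: [0.4484, 0.2205, 0.1032]
eef_rot: [-0.133, 0.991, -0.0, -0.001]
contact_force: [-2.7, -0.3, 10.5]
opening: 0.618
finger_force: 10.0
```

>>> {"fn": "send_rows", "kwargs": {"rows": "0 0 0 0;0 0 0 0;0 0 0 0"}}

```text
clock: 5.3
tool_pos: [0.4477, 0.2204, 0.1029]
eef_rot: [-0.133, 0.991, -0.001, -0.001]
contact_force: [-2.7, -0.7, 12.2]
opening: 0.618
finger_force: 10.0
```

```bash
python3 -c "
from h import *
b,d=snap('side','side3')
cv2.imwrite('pics/c3.png',cv2.resize(b[90:230,150:290],None,fx=4,fy=4)[:,:,::-1]); s=sensors.get_state(); print(s['contact_force'],s['tool_pos'],s['moment'])"
```

```text
[-2.90952719 -1.73309999 12.83394473] [0.44775901 0.22033677 0.10294904] [-0.17471376  0.69889946 -0.04468319]
```

View pics/c3.png

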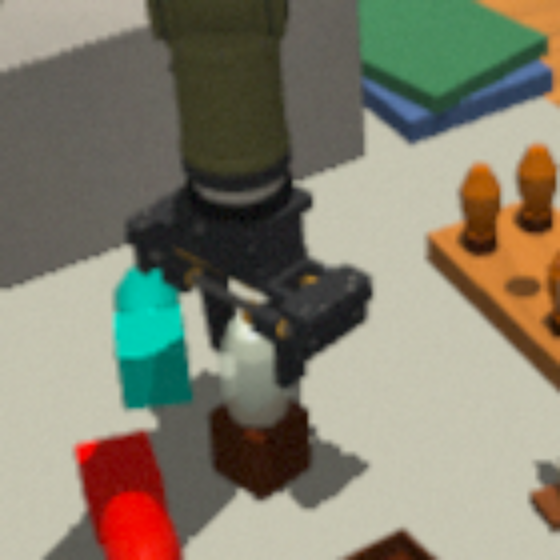

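The crop shows the valve nearly upright, with the base at (260,455), but about 12 N is pressing it down. I'll ease the hand up.

>>> {"fn": "send_rows", "kwargs": {"rows": "0 0 -0.007 0;0 0 -0.013 0;0 0 -0.013 0;0 0 -0.013 0"}}

```text
clock: 5.68
tool_pos: [0.4495, 0.2208, 0.1058]
eef_rot: [-0.132, 0.991, -0.0, -0.001]
contact_force: [1.0, 0.4, -2.5]
opening: 0.622
finger_force: 10.0
```

>>> {"fn": "send_rows", "kwargs": {"rows": "0 0 -0.02 0;0 0 -0.04 0;0 0 -0.05 0;0 0 -0.05 0;0 0 -0.05 0"}}

```text
clock: 6.1
tool_pos: [0.4504, 0.2212, 0.1215]
eef_rot: [-0.132, 0.991, 0.0, 0.0]
contact_force: [-0.1, -0.1, -2.9]
opening: 0.621
finger_force: 10.0
```

```bash
python3 -c "
from h import *
b,d=snap('side','side4'); s=sensors.get_state(); print(s['contact_force'],s['tool_pos'],s['moment'])
hsv=cv2.cvtColor(b,cv2.COLOR_RGB2HSV); P=cloud('side',d)
# base brown: points near hand
m=(d>0)&(np.hypot(P[...,0]-s['tool_pos'][0],P[...,1]-s['tool_pos'][1])<.06)&(P[...,2]<.095)&(P[...,2]>.004)
Q=P[m]; print(len(Q),Q.min(0),Q.max(0))
R=np.array([np.cos(np.radians(15.2)),np.sin(np.radians(15.2))]); W=np.array([-R[1],R[0]])
for z in np.arange(.005,.095,.01):
  i=abs(Q[:,2]-z)<.005; q=Q[i,:2]-s['tool_pos'][:2]
  if i.sum()>3: print(round(z,3),i.sum(),(q@R).min().round(4),(q@R).max().round(4),(q@W).min().round(4),(q@W).max().round(4))
"
```

```text
[ 0.47721281 -0.05636343 -2.59401198] [0.45023235 0.22104821 0.1212537 ] [ 0.03202401 -0.01592829  0.02075222]
502 [0.40708785 0.16688527 0.00405188] [0.50801717 0.26799074 0.09470092]
0.005 18 -0.039 0.0525 -0.0494 0.054
0.015 5 -0.0341 0.0133 -0.0261 -0.0074
0.025 50 -0.0377 0.0179 -0.0302 0.0279
0.035 64 -0.0389 0.0193 -0.0319 0.0283
0.045 57 -0.0379 0.0222 -0.0301 0.0284
0.055 66 -0.0382 0.0167 -0.0311 0.0286
0.065 68 -0.0382 0.0156 -0.0301 0.0281
0.075 104 -0.0368 0.023 -0.0293 0.0305
0.085 53 -0.0349 0.0184 -0.0317 0.0263
```

The valve hangs vertically at about 2.6 N, with its axis roughly 9 mm toward tool +x. I'll set it on the bench, re-grip it off-centre so it sits bar-side of the hand, then lean it back and carry it leaning.

>>> {"fn": "send_rows", "kwargs": {"rows": "0 0 0.015 0;0 0 0.03 0;0 0 0.042 0;0 0 0.05 0;0 0 0.052 0;0 0 0.052 0;0 0 0.052 0"}}

```text
clock: 6.73
tool_pos: [0.4501, 0.2211, 0.1054]
eef_rot: [-0.132, 0.991, 0.0, -0.0]
contact_force: [0.2, 0.0, -2.4]
opening: 0.619
finger_force: 10.0
```

>>> {"fn": "send_rows", "kwargs": {"rows": "0 0 0 0;0 0 0 0;0 0 0 0;0 0 0 0;0 0 0 0", "jaw": -0.6, "force": 3}}

```text
clock: 7.15
tool_pos: [0.4503, 0.2212, 0.1057]
eef_rot: [-0.132, 0.991, 0.0, 0.0]
contact_force: [-0.2, -0.2, -0.2]
opening: 0.799
finger_force: 0.0
```

```bash
python3 -c "
from h import *
s=sensors.get_state(); print(s['opening'])
b,d=snap('side','side5'); P=cloud('side',d)
m=(d>0)&(np.hypot(P[...,0]-s['tool_pos'][0],P[...,1]-s['tool_pos'][1])<.06)&(P[...,2]<.095)&(P[...,2]>.004)
Q=P[m]
R=np.array([np.cos(np.radians(15.2)),np.sin(np.radians(15.2))]); W=np.array([-R[1],R[0]])
for z in np.arange(.015,.095,.01):
  i=abs(Q[:,2]-z)<.005; q=Q[i,:2]-s['tool_pos'][:2]
  if i.sum()>3: print(round(z,3),i.sum(),(q@R).min().round(4),(q@R).max().round(4),(q@W).min().round(4),(q@W).max().round(4))
"
```

```text
0.7989791189515852
0.015 59 -0.0395 0.0169 -0.0304 0.0268
0.025 67 -0.0394 0.0195 -0.0304 0.0269
0.035 56 -0.0404 0.0156 -0.0296 0.0262
0.045 63 -0.0388 0.017 -0.0299 0.0271
0.055 93 -0.0421 0.0189 -0.031 0.0326
0.065 63 -0.0394 0.0165 -0.0306 0.0228
0.075 32 -0.0371 -0.0007 -0.0262 0.0159
0.085 35 -0.0356 0.0021 -0.0272 0.0106
```

>>> {"fn": "send_rows", "kwargs": {"rows": "0.02 0 0 0;0.04 0 0 0;0.055 0 0.005 0;0.062 0 0.012 0;0.062 0 0.017 0;0.062 0 0.017 0;0.062 0 0.017 0"}}

```text
clock: 7.78
tool_pos: [0.4323, 0.2163, 0.1003]
eef_rot: [-0.132, 0.991, 0.0, 0.0]
contact_force: [0.1, 1.0, -0.1]
opening: 0.798
finger_force: 0.0
```

>>> {"fn": "send_rows", "kwargs": {"rows": "0 0 0 0;0 0 0 0;0 0 0 0;0 0 0 0;0 0 0 0;0 0 0 0", "jaw": 1, "force": 8}}

```text
clock: 8.28
tool_pos: [0.4324, 0.2164, 0.1005]
eef_rot: [-0.132, 0.991, 0.0, 0.0]
contact_force: [1.0, 0.1, 0.9]
opening: 0.611
finger_force: 7.8
```

>>> {"fn": "send_rows", "kwargs": {"rows": "0.008 0 -0.003 0;0.018 0 -0.006 0;0.03 0 -0.009 0;0.044 0 -0.012 0;0.058 0 -0.014 0;0.072 0 -0.015 0;0.086 0 -0.015 0;0.098 0 -0.015 0;0.098 0 -0.015 0;0.098 0 -0.015 0"}}

```text
clock: 9.12
tool_pos: [0.4036, 0.2085, 0.1049]
eef_rot: [-0.133, 0.991, -0.0, -0.0]
contact_force: [-0.2, 0.1, -2.6]
opening: 0.607
finger_force: 7.8
```

```bash
cat >> h.py <<'E'
def prof(name,yaw):
    s=sensors.get_state(); b,d=snap('side',name); P=cloud('side',d); print(s['tool_pos'],s['contact_force'],s['moment'])
    m=(d>0)&(np.hypot(P[...,0]-s['tool_pos'][0],P[...,1]-s['tool_pos'][1])<.09)&(P[...,2]<s['tool_pos'][2]-.01)
    Q=P[m]; R=np.array([np.cos(np.radians(yaw)),np.sin(np.radians(yaw))]); W=np.array([-R[1],R[0]])
    for z in np.arange(.015,s['tool_pos'][2]-.01,.01):
        i=abs(Q[:,2]-z)<.005; q=Q[i,:2]-s['tool_pos'][:2]
        if i.sum()>3: print(round(z,3),i.sum(),(q@R).min().round(4),(q@R).max().round(4),(q@W).min().round(4),(q@W).max().round(4))
    return b
E
python3 -c "
from h import *
prof('side6',15.2)"
```

```text
[0.40363512 0.20849377 0.10492022] [-0.22523677  0.05537946 -2.64941857] [0.11223464 0.00240579 0.00925966]
0.015 60 -0.0562 0.0347 -0.0314 0.0281
0.025 63 -0.06 0.0356 -0.0308 0.0248
0.035 68 -0.0773 0.039 -0.0306 0.029
0.045 102 -0.0865 0.0386 -0.0318 0.0272
0.055 244 -0.0893 0.0357 -0.0299 0.0668
0.065 123 -0.0817 0.0384 -0.0311 0.0583
0.075 29 -0.0152 0.0213 -0.0251 0.0076
0.085 31 -0.0172 0.0193 -0.0256 0.0123
```

The valve was carried upright rather than leaning, and the turquoise decoy is close. I'll move to a free spot on the bench, yaw to the bar, and lean it there with some downward preload.

```bash
python3 -c "
from h import *
print(to(.50,.13,.125,170.9)); print(to(.4036,.2085,.125))"
```

```text
-0.2399 -0.3370 -0.0670 0.0676
0.0014 -0.0001 -0.0670 0.0000
```

>>> {"fn": "send_rows", "kwargs": {"rows": "0 0 -0.04 0;-0.02 -0.03 -0.067 0.005;-0.06 -0.08 -0.067 0.018;-0.1 -0.14 -0.067 0.03;-0.14 -0.2 -0.067 0.042;-0.18 -0.26 -0.067 0.052;-0.215 -0.31 -0.067 0.062;-0.235 -0.333 -0.067 0.067;-0.24 -0.337 -0.067 0.0676;-0.24 -0.337 -0.067 0.0676"}}

```text
clock: 10.0
tool_pos: [0.4998, 0.1301, 0.1249]
eef_rot: [0.079, 0.997, 0.0, -0.0]
contact_force: [-0.7, -0.3, -2.4]
opening: 0.613
finger_force: 7.9
```

>>> {"fn": "send_rows", "kwargs": {"rows": "0 0 0.02 0;0 0 0.04 0;0 0 0.06 0;0 0 0.072 0;0 0 0.08 0;0 0 0.085 0;0 0 0.085 0"}}

```text
clock: 10.58
tool_pos: [0.4991, 0.1302, 0.0999]
eef_rot: [0.079, 0.997, -0.0, -0.0]
contact_force: [-1.5, 0.1, 5.0]
opening: 0.608
finger_force: 8.0
```

```bash
python3 -c "
from h import *
prof('side7',-9.1)"
```

```text
[0.49905203 0.13020344 0.09986681] [-1.46349196  0.10727755  5.01226118] [-0.07637652  0.35566549 -0.04967432]
0.015 99 -0.0578 0.0328 -0.0894 0.026
0.025 95 -0.0569 0.0338 -0.0862 0.0246
0.035 58 -0.0208 0.0339 -0.0327 0.0229
0.045 51 -0.0209 0.0336 -0.0313 0.0181
0.055 100 -0.0208 0.0355 -0.0316 0.0284
0.065 59 -0.02 0.0318 -0.0285 0.0186
0.075 29 -0.0154 0.0251 -0.0261 0.0023
0.085 37 -0.0186 0.0289 -0.0284 0.0052
```

>>> {"fn": "send_rows", "kwargs": {"rows": "0.008 0 -0.002 0;0.018 0 -0.003 0;0.03 0 -0.005 0;0.044 0 -0.007 0;0.058 0 -0.009 0;0.072 0 -0.01 0;0.086 0 -0.01 0;0.1 0 -0.01 0;0.1 0 -0.01 0", "force": 6}}

```text
clock: 11.38
tool_pos: [0.4689, 0.1348, 0.1025]
eef_rot: [0.079, 0.997, -0.0, -0.001]
contact_force: [0.2, -0.3, -3.3]
opening: 0.611
finger_force: 5.9
```

```bash
python3 -c "
from h import *
b=prof('side8',-9.1)
cv2.imwrite('pics/c8.png',cv2.resize(b[100:240,190:330],None,fx=4,fy=4)[:,:,::-1])"
```

```text
[0.46892396 0.13476497 0.1024658 ] [ 0.2307111  -0.2592424  -3.26706218] [-0.02221203  0.14373031  0.01668806]
0.015 122 -0.0508 0.0339 -0.0839 0.0245
0.025 108 -0.0534 0.0338 -0.0853 0.0251
0.035 63 -0.0228 0.0348 -0.0307 0.0276
0.045 54 -0.0217 0.033 -0.0322 0.0239
0.055 67 -0.0218 0.0342 -0.0315 0.0277
0.065 100 -0.0218 0.0354 -0.0323 0.0292
0.075 31 -0.0159 0.0285 -0.0339 -0.0006
0.085 37 -0.0179 0.0294 -0.0287 0.0084
```

View pics/c8.png

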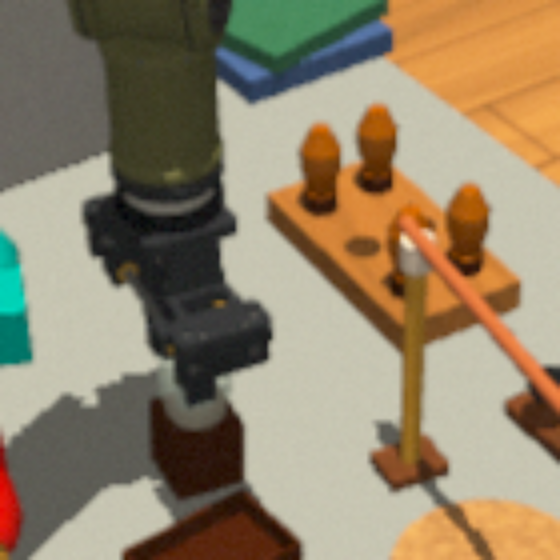

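The crop shows the valve still upright, because it slid on the bench instead of tilting. The lid's near corner is just below it at (240,500). A better way is to use the 8 mm cork edge as a step. With the front of the base on the cork and the rear over the bench, the valve settles at a lean of about 10° in the direction I need.

```bash
python3 -c "
from h import *
print(to(.469,.135,.15,170.9)); print(to(.5005,-.0664,.15,170.9));print(to(.5005,-.0664,.112,170.9))"
```

```text
0.0020 0.0007 -0.1584 0.0001
-0.2076 -0.6456 -0.1584 0.0001
-0.2076 -0.6456 -0.0317 0.0001
```

>>> {"fn": "send_rows", "kwargs": {"rows": "0 0 -0.03 0;0 0 -0.08 0;0 0 -0.13 0;-0.01 -0.03 -0.158 0;-0.04 -0.12 -0.158 0;-0.07 -0.22 -0.158 0;-0.105 -0.32 -0.158 0;-0.14 -0.43 -0.158 0;-0.17 -0.53 -0.158 0;-0.193 -0.6 -0.158 0", "force": 10}}

```text
clock: 12.27
tool_pos: [0.499, -0.0566, 0.1505]
eef_rot: [0.082, 0.997, -0.001, 0.0]
contact_force: [-0.2, -0.1, -2.5]
opening: 0.609
finger_force: 9.8
```

>>> {"fn": "send_rows", "kwargs": {"rows": "-0.009 -0.03 0 0;-0.0145 -0.0456 0 0;-0.0145 -0.0456 0.02 0;-0.0145 -0.0456 0.05 0;-0.0145 -0.0456 0.08 0;-0.0145 -0.0456 0.1 0;-0.0145 -0.0456 0.115 0;-0.0145 -0.0456 0.12 0;-0.0145 -0.0456 0.12 0"}}

```text
clock: 13.02
tool_pos: [0.5007, -0.0659, 0.1133]
eef_rot: [0.079, 0.997, 0.0, -0.001]
contact_force: [-0.2, 0.1, -2.4]
opening: 0.604
finger_force: 9.8
```

```bash
python3 -c "
from h import *
b=prof('side9',-9.1)
s=sensors.get_state(); q=s['tool_pos'][:2]-[.5945,-.0835]; print('hand in stand',q@[.987,-.158],q@[.158,.987])"
```

```text
[ 0.50068443 -0.06590345  0.11328041] [-0.23171916  0.11899156 -2.39209439] [-0.00650975  0.00698006 -0.05159499]
0.015 105 -0.0708 0.087 -0.0621 0.0807
0.025 94 -0.0668 0.0336 -0.0304 0.0823
0.035 62 -0.0341 0.0326 -0.0315 0.0635
0.045 67 -0.0213 0.0359 -0.0311 0.0214
0.055 59 -0.0213 0.0373 -0.0313 0.0224
0.065 65 -0.0209 0.0347 -0.0315 0.0221
0.075 135 -0.0215 0.0354 -0.0313 0.0282
0.085 28 -0.0162 0.0218 -0.0249 0.0024
0.095 41 -0.0177 0.029 -0.028 -0.0003
hand in stand -0.09511461782589585 0.0023777267772819703
```

>>> {"fn": "send_rows", "kwargs": {"rows": "0 0 0.005 0;0 0 0.01 0;0 0 0.015 0;0 0 0.02 0;0 0 0.025 0;0 0 0.03 0;0 0 0.03 0", "force": 5}}

```text
clock: 13.65
tool_pos: [0.5007, -0.0664, 0.1054]
eef_rot: [0.079, 0.997, -0.0, -0.0]
contact_force: [-2.1, 0.6, 3.9]
opening: 0.611
finger_force: 5.1
```

```bash
python3 -c "
from h import *
b=prof('side10',-9.1)"
```

```text
[ 0.50069414 -0.06638565  0.10539093] [-2.05828672  0.55467917  3.92319965] [0.13329437 0.29387235 0.01654455]
0.015 144 -0.07 0.0877 -0.0639 0.0796
0.025 82 -0.0696 0.0352 -0.0307 0.0799
0.035 62 -0.0208 0.0352 -0.0304 0.0226
0.045 65 -0.0208 0.0353 -0.0304 0.0245
0.055 69 -0.021 0.0356 -0.0309 0.0224
0.065 132 -0.0203 0.0356 -0.0315 0.0285
0.075 40 -0.0179 0.0316 -0.0328 0.0199
0.085 33 -0.0173 0.0215 -0.0264 0.004
0.095 17 -0.0177 0.0292 -0.0284 0.0001
```

>>> {"fn": "send_rows", "kwargs": {"rows": "0 0 0 0;0 0 0 0;0 0 0 0;0 0 0 0;0 0 0 0;0 0 0 0", "jaw": -0.32, "force": 3}}

```text
clock: 14.2
tool_pos: [0.5011, -0.0665, 0.1048]
eef_rot: [0.079, 0.997, 0.0, 0.0]
contact_force: [1.1, 0.6, 0.0]
opening: 0.661
finger_force: 0.0
```

```bash
python3 -c "
from h import *
b=prof('side11',-9.1)
cv2.imwrite('pics/c11.png',cv2.resize(b[160:300,220:360],None,fx=4,fy=4)[:,:,::-1])"
```

```text
[ 0.50108172 -0.06650785  0.10484744] [1.07987672 0.62265815 0.00517576] [ 0.00864909 -0.0057059  -0.01734166]
0.015 131 -0.0663 0.0866 -0.0691 0.0814
0.025 86 -0.0705 0.0292 -0.0311 0.083
0.035 50 -0.0285 0.0295 -0.0304 0.0166
0.045 55 -0.0311 0.0256 -0.0308 0.026
0.055 75 -0.0329 0.0247 -0.0303 0.0273
0.065 91 -0.0342 0.0225 -0.031 0.0243
0.075 43 -0.0353 0.0187 -0.031 -0.0039
0.085 29 -0.0398 0.0017 -0.0268 0.0075
```

View pics/c11.png

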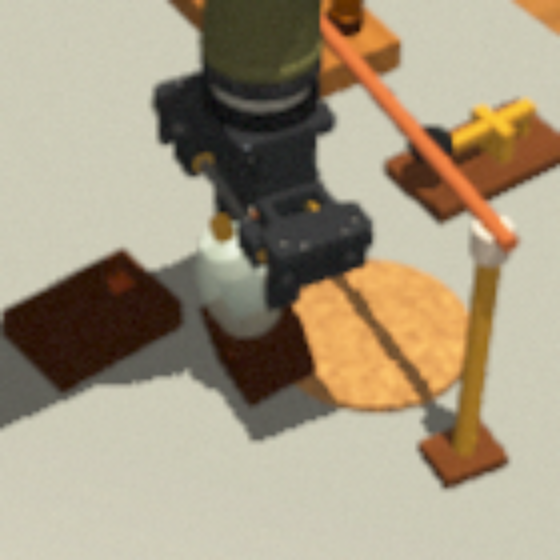

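The crop shows the valve leaning back about 10°, resting with the front of its base on the cork, the bulb at (235,280) and the cap at (220,228). I'll re-grip it with the hand 19 mm further back, holding firmly.

>>> {"fn": "send_rows", "kwargs": {"rows": "0 0 0 0;0 -0.004 0 0;0.015 -0.006 0 0;0.03 -0.006 0 0;0.045 -0.006 0.002 0;0.057 -0.006 0.004 0;0.063 -0.006 0.005 0;0.063 -0.006 0.005 0;0.063 -0.006 0.005 0", "jaw": -0.5}}

```text
clock: 15.0
tool_pos: [0.4821, -0.0652, 0.1034]
eef_rot: [0.079, 0.997, 0.0, 0.0]
contact_force: [0.1, -0.2, 0.4]
opening: 0.752
finger_force: 0.0
```

>>> {"fn": "send_rows", "kwargs": {"rows": "0 0 0 0;0 0 0 0;0 0 0 0;0 0 0 0;0 0 0 0;0 0 0 0;0 0 0 0", "jaw": 1, "force": 25}}

```text
clock: 15.58
tool_pos: [0.4823, -0.0651, 0.1034]
eef_rot: [0.079, 0.997, 0.0, 0.0]
contact_force: [0.9, 0.2, 0.1]
opening: 0.614
finger_force: 25.0
```

>>> {"fn": "send_rows", "kwargs": {"rows": "0 0 -0.01 0;0 0 -0.025 0;0 0 -0.045 0;0 0 -0.065 0;0 0 -0.08 0;0 0 -0.08 0;0 0 -0.08 0"}}

```text
clock: 16.17
tool_pos: [0.4823, -0.0654, 0.1278]
eef_rot: [0.08, 0.997, 0.0, 0.0]
contact_force: [-0.1, 0.5, -3.2]
opening: 0.617
finger_force: 25.0
```

```bash
python3 -c "
from h import *
b=prof('side12',-9.1)
T=np.load('pics/top0.npz');P=cloud('top',T['d'])
for n in('top0','side0'):
  D=np.load(f'pics/{n}.npz');P=cloud(n[:-1],D['d']);B=P[(D['d']>0)&(P[...,2]>.212)&(P[...,2]<.236)&(abs(P[...,0]-.6)<.1)&(abs(P[...,1]+.08)<.11)]
  q=(B[:,:2]-[.5945,-.0835])@[.987,-.158]; print(n,len(B),np.percentile(q,[2,50,98]))"
```

```text
[ 0.48227672 -0.06536012  0.12782928] [-0.09918462  0.48472221 -3.22508885] [0.01223513 0.02513998 0.0259751 ]
0.015 76 -0.0679 0.0894 -0.0586 0.0879
0.025 54 -0.0724 0.0327 -0.0259 0.0861
0.035 42 -0.0053 0.0502 -0.0297 0.0241
0.045 52 -0.0075 0.0509 -0.029 0.0235
0.055 61 -0.0089 0.0485 -0.0303 0.023
0.065 50 -0.011 0.0456 -0.0309 0.0247
0.075 58 -0.0131 0.0421 -0.0315 0.0266
0.085 117 -0.0153 0.0428 -0.0288 0.028
0.095 52 -0.0134 0.0417 -0.0296 -0.0033
0.105 35 -0.0178 0.0282 -0.0269 0.0014
0.115 31 -0.0193 0.0262 -0.029 0.0047
top0 446 [-0.00596374 -0.00143879  0.00564178]
side0 293 [-0.00978223 -0.00563936  0.00208142]
```

The lean holds at about 11°, which would put the valve about 22 mm short of centre. One more step on the cork edge, slightly further in, should give about 14° and a more central result.

>>> {"fn": "send_rows", "kwargs": {"rows": "-0.015 0 0.01 0;-0.03 0 0.03 0;-0.035 0 0.05 0;-0.035 0 0.065 0;-0.035 0 0.073 0;-0.035 0 0.077 0;-0.035 0 0.077 0;-0.035 0 0.077 0"}}

```text
clock: 16.88
tool_pos: [0.492, -0.0668, 0.105]
eef_rot: [0.079, 0.997, -0.0, -0.0]
contact_force: [-2.8, -0.4, 11.8]
opening: 0.609
finger_force: 25.0
```

>>> {"fn": "send_rows", "kwargs": {"rows": "0 0 0 0;0 0 0 0;0 0 0 0;0 0 0 0;0 0 0 0;0 0 0 0", "jaw": -0.4, "force": 3}}

```text
clock: 17.38
tool_pos: [0.4924, -0.0669, 0.1041]
eef_rot: [0.079, 0.997, 0.0, -0.0]
contact_force: [-0.8, -0.3, -0.0]
opening: 0.701
finger_force: 0.0
```

```bash
python3 -c "
from h import *
b=prof('side13',-9.1)"
```

```text
[ 0.49238649 -0.06694295  0.10411936] [-0.77283897 -0.29025872 -0.03032598] [-0.05796534 -0.04885122 -0.04569172]
0.015 130 -0.0675 0.0892 -0.0622 0.0848
0.025 79 -0.0635 0.0494 -0.0283 0.0823
0.035 50 -0.0122 0.0468 -0.0292 0.0293
0.045 49 -0.0163 0.0441 -0.0315 0.0141
0.055 85 -0.0187 0.0383 -0.0302 0.0267
0.065 72 -0.0182 0.037 -0.03 0.0155
0.075 45 -0.0171 0.0347 -0.0309 -0.0068
0.085 27 -0.0259 0.0086 -0.0264 0.0007
```

>>> {"fn": "send_rows", "kwargs": {"rows": "0.01 0 0 0;0.022 0 0 0;0.03 0 0 0;0.03 0 0 0;0.03 0 0 0"}}

```text
clock: 17.85
tool_pos: [0.4833, -0.0655, 0.1043]
eef_rot: [0.079, 0.997, -0.0, -0.0]
contact_force: [-0.8, 0.3, 0.8]
opening: 0.704
finger_force: 0.0
```

>>> {"fn": "send_rows", "kwargs": {"rows": "0 0 0 0;0 0 0 0;0 0 0 0;0 0 0 0;0 0 0 0;0 0 0 0", "jaw": 1, "force": 28}}

```text
clock: 18.35
tool_pos: [0.4837, -0.0654, 0.1043]
eef_rot: [0.079, 0.997, 0.0, 0.0]
contact_force: [-0.2, -0.1, 1.3]
opening: 0.612
finger_force: 28.0
```

>>> {"fn": "send_rows", "kwargs": {"rows": "0 0 -0.01 0;0 0 -0.025 0;0 0 -0.045 0;0 0 -0.065 0;0 0 -0.08 0;0 0 -0.08 0;0 0 -0.08 0"}}

```text
clock: 18.93
tool_pos: [0.4838, -0.0656, 0.1287]
eef_rot: [0.08, 0.997, 0.0, 0.0]
contact_force: [0.2, -0.5, -1.9]
opening: 0.614
finger_force: 28.0
```

```bash
python3 -c "
from h import *
b=prof('side14',-9.1)
s=sensors.get_state(); q=s['tool_pos'][:2]-[.5945,-.0835]; print('hand in stand',q@[.987,-.158],q@[.158,.987])"
```

```text
[ 0.4837569  -0.06561151  0.12870671] [ 0.18386833 -0.54215271 -1.91140159] [-0.00885951  0.06526903 -0.00409071]
0.015 77 -0.0701 0.0882 -0.0583 0.0837
0.025 53 -0.0703 0.0207 -0.0273 0.0873
0.035 32 0.0016 0.049 -0.0285 0.0156
0.045 55 -0.0013 0.0581 -0.0308 0.0163
0.055 49 -0.0038 0.0536 -0.0298 0.021
0.065 56 -0.0066 0.0526 -0.0319 0.0222
0.075 58 -0.0096 0.0494 -0.0305 0.0278
0.085 101 -0.0107 0.0476 -0.0316 0.0232
0.095 62 -0.0081 0.045 -0.0297 -0.0013
0.105 31 -0.0155 0.0298 -0.0261 0.0033
0.115 32 -0.0181 0.0273 -0.0278 0.0039
hand in stand -0.1123210661810948 0.00013085617882688767
```

The lean is now about 15°, so with the hand just short of the bar the valve should end about 15 mm from centre. I'll advance slowly while watching the force.

>>> {"fn": "send_rows", "kwargs": {"rows": "-0.02 0 0 0;-0.05 0.003 0 0;-0.085 0.006 0 0;-0.12 0.009 0 0;-0.15 0.01 0 0;-0.175 0.01 0 0;-0.192 0.01 0 0;-0.203 0.01 0 0;-0.206 0.01 0 0;-0.206 0.01 0 0"}}

```text
clock: 19.82
tool_pos: [0.5448, -0.0724, 0.1281]
eef_rot: [0.079, 0.997, 0.0, -0.0]
contact_force: [-1.2, 0.5, -3.0]
opening: 0.611
finger_force: 28.0
```

>>> {"fn": "send_rows", "kwargs": {"rows": "0 0 0 0;0 0 0 0;-0.005 0 0 0;-0.005 0 0 0"}}

```text
clock: 20.15
tool_pos: [0.5467, -0.0726, 0.1284]
eef_rot: [0.079, 0.997, 0.0, 0.0]
contact_force: [-0.7, 0.5, -2.3]
opening: 0.615
finger_force: 28.0
```

```bash
python3 -c "
from h import *
b=prof('side15',-9.1); t,_=snap('top','top15')
s=sensors.get_state(); q=s['tool_pos'][:2]-[.5945,-.0835]; print('hand in stand',q@[.987,-.158],q@[.158,.987])
cv2.imwrite('pics/c15.png',np.hstack([cv2.resize(b[140:290,240:380],None,fx=3,fy=3),cv2.resize(t[130:230,240:360],None,fx=3,fy=4.5)])[:,:,::-1])"
```

```text
[ 0.54665464 -0.07257223  0.1283736 ] [-0.70777465  0.5457503  -2.33726629] [0.01889552 0.02674503 0.01148175]
0.015 96 -0.0247 0.0864 -0.08 0.06
0.025 9 0.0043 0.0201 -0.0257 0.0197
0.035 40 0.0014 0.0554 -0.0297 0.0285
0.045 48 -0.0016 0.0559 -0.0298 0.0228
0.055 50 -0.0044 0.055 -0.0293 0.0261
0.065 58 -0.007 0.0504 -0.0296 0.0263
0.075 60 -0.0098 0.0485 -0.0309 0.0274
0.085 98 -0.011 0.0459 -0.0316 0.0262
0.095 61 -0.0109 0.0456 -0.032 0.0041
0.105 28 -0.0154 0.03 -0.0286 -0.0019
0.115 33 -0.0183 0.0294 -0.0283 -0.0006
hand in stand -0.04907897316305501 0.003186200681623991
```

View pics/c15.png

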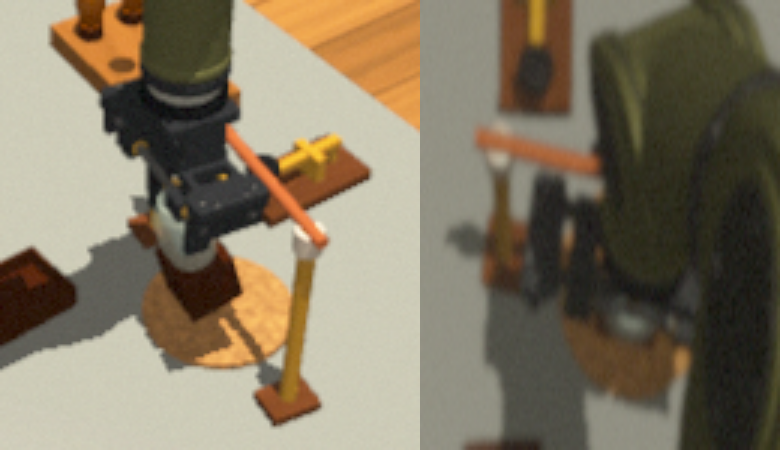

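The crop shows the leaning valve over the cork, with the base at (205,285) and the gripper body just short of the bar. I'll lower it onto the rear edge.

>>> {"fn": "send_rows", "kwargs": {"rows": "0 0 0.01 0;0 0 0.022 0;0 0 0.033 0;0 0 0.042 0;0 0 0.048 0;0 0 0.052 0;0 0 0.053 0;0 0 0.053 0"}}

```text
clock: 20.92
tool_pos: [0.5467, -0.0726, 0.1125]
eef_rot: [0.079, 0.997, 0.0, 0.0]
contact_force: [0.2, -0.1, -1.8]
opening: 0.611
finger_force: 28.0
```

```bash
python3 -c "
from h import *
prof('side16',-9.1)"
```

```text
[ 0.54665976 -0.07257501  0.11250374] [ 0.24720533 -0.05310884 -1.79607332] [0.02974906 0.13644537 0.02706544]
0.015 109 -0.0268 0.0875 -0.0784 0.0432
0.025 52 -0.0 0.0581 -0.0301 0.0291
0.035 54 -0.0031 0.0558 -0.0313 0.0139
0.045 51 -0.0061 0.0524 -0.0302 0.0246
0.055 52 -0.0085 0.0513 -0.0296 0.0247
0.065 96 -0.011 0.0469 -0.0306 0.03
0.075 74 -0.0105 0.0443 -0.0288 -0.0059
0.085 27 -0.0148 0.0418 -0.0267 -0.0054
0.095 38 -0.0187 0.0302 -0.0287 -0.0028
```

>>> {"fn": "send_rows", "kwargs": {"rows": "0 0 0.002 0;0 0 0.004 0;0 0 0.004 0;0 0 0.004 0", "force": 6}}

```text
clock: 21.3
tool_pos: [0.5477, -0.0724, 0.112]
eef_rot: [0.079, 0.997, 0.0, 0.001]
contact_force: [-0.0, 1.2, 5.2]
opening: 0.623
finger_force: 6.0
```

```bash
python3 -c "
from h import *
prof('side17',-9.1)"
```

```text
[ 0.54768481 -0.07237381  0.11204437] [-0.0212762   1.19670504  5.20766662] [ 0.05909579 -0.0477815   0.0118045 ]
0.015 132 -0.0282 0.0873 -0.0811 0.0447
0.025 54 -0.0012 0.0551 -0.03 0.0309
0.035 47 -0.0045 0.0531 -0.0309 0.025
0.045 54 -0.007 0.0508 -0.0303 0.0222
0.055 55 -0.0088 0.0509 -0.032 0.0254
0.065 90 -0.0117 0.0459 -0.0296 0.0289
0.075 74 -0.0098 0.0454 -0.029 0.0142
0.085 34 -0.0137 0.0405 -0.0312 -0.0042
0.095 37 -0.0182 0.0307 -0.0271 0.0011
```

>>> {"fn": "send_rows", "kwargs": {"rows": "0 0 -0.002 0;0 0 -0.002 0;0 0 -0.002 0", "force": 3}}

```text
clock: 21.6
tool_pos: [0.5469, -0.0723, 0.1121]
eef_rot: [0.079, 0.997, 0.0, 0.0]
contact_force: [0.4, 1.0, 4.0]
opening: 0.621
finger_force: 3.0
```

>>> {"fn": "send_rows", "kwargs": {"rows": "0 0 0 0;0 0 0 0;0 0 0 0;0 0 0 0;0 0 0 0;0 0 0 0;0 0 0 0;0 0 0 0", "jaw": -0.6}}

```text
clock: 22.27
tool_pos: [0.5465, -0.0726, 0.1118]
eef_rot: [0.079, 0.997, 0.0, -0.0]
contact_force: [0.8, -0.2, -1.4]
opening: 0.801
finger_force: 0.0
```

```bash
python3 -c "
from h import *
prof('side18',-9.1)"
```

```text
[ 0.54645291 -0.07260063  0.11175057] [ 0.75729628 -0.21084461 -1.3721712 ] [-0.04770179  0.00474924  0.08979996]
0.015 154 -0.0283 0.085 -0.0799 0.0592
0.025 61 0.0039 0.0586 -0.0309 0.0287
0.035 64 0.0034 0.0572 -0.0295 0.0254
0.045 65 0.0032 0.0583 -0.0305 0.0275
0.055 62 0.0048 0.0614 -0.0297 0.0257
0.065 132 0.0022 0.0627 -0.0303 0.0293
0.075 33 0.0039 0.0542 -0.0275 0.0253
0.085 17 0.0088 0.0508 -0.025 0.0073
0.095 26 0.0057 0.0512 -0.0276 0.0111
```

The valve is upright, about 18 mm in front of the mat centre. I'll back off toward the robot, then go up.

>>> {"fn": "send_rows", "kwargs": {"rows": "0.02 0 0 0;0.06 0 0 0;0.12 0 0 0;0.2 0 0 0;0.28 0 0 0;0.35 0 0 0;0.35 0 -0.1 0;0.35 0 -0.25 0;0.35 0 -0.4 0;0.35 0 -0.45 0"}}

```text
clock: 23.15
tool_pos: [0.4434, -0.0555, 0.2505]
eef_rot: [0.079, 0.997, 0.0, 0.002]
contact_force: [0.5, -0.3, 0.3]
opening: 0.801
finger_force: 0.0
```

>>> {"fn": "send_rows", "kwargs": {"rows": "0 0.2 0 0;0 0.4 0 0;0 0.6 0 0;0 0.8 0 0;0 0.9 0 0;0 0.9 0 0;0 0.9 0 0;0 0.9 0 0;0 0.9 0 0;0 0.9 0 0"}}

```text
clock: 23.98
tool_pos: [0.4851, 0.2089, 0.2465]
eef_rot: [0.08, 0.997, -0.001, -0.0]
contact_force: [-1.2, -0.5, 0.4]
opening: 0.797
finger_force: 0.0
```

```bash
python3 -c "
from h import *
b,d=snap('side','sideF'); t,dt=snap('top','topF')
for n,D in(('side',d),('top',dt)):
  P=cloud(n,D); q=P[...,:2]-[.5945,-.0835]; x=q@[.987,-.158]; y=q@[.158,.987]
  m=(D>0)&(P[...,2]>.02)&(P[...,2]<.066)&(abs(x)<.06)&(abs(y)<.08); print(n,m.sum(),np.percentile(x[m],[2,98]),np.percentile(y[m],[2,98]))
cv2.imwrite('pics/cF.png',np.hstack([cv2.resize(b[130:310,220:400],None,fx=2.2,fy=2.2),cv2.resize(t[130:310,160:340],None,fx=2.2,fy=2.2)])[:,:,::-1])"
```

```text
side 322 [-0.0450333   0.01024362] [-0.02612986  0.02961208]
top 96 [-0.04175345 -0.00920813] [-0.02037506  0.03457017]
```

View pics/cF.png

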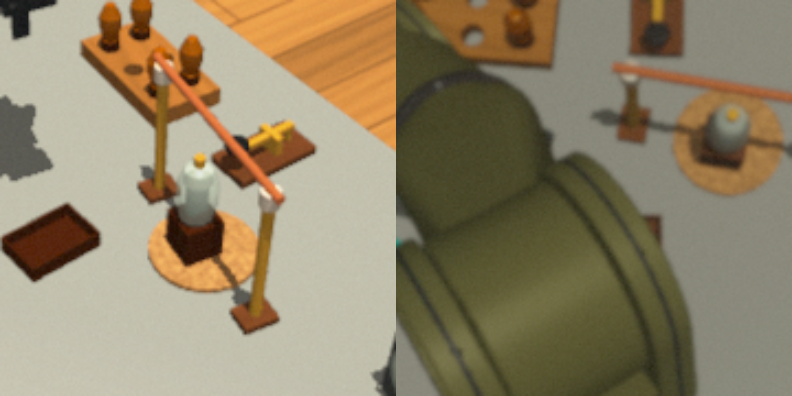

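The crop shows the valve upright on its base at (195,235). The whole base is on the cork, about 17 mm from centre, and the lid hasn't moved. I'll hand it in.

```bash
python3 -c "
from h import *
print(finish_job())"
```

```text
the job is handed in; nothing more can be done
None
```

The valve is standing upright on the cork mat, released and handed in at about 24 s, with its whole base on the cork, about 17 mm in front of the mat's centre; I saw nothing else on the bench move, though the last pictures don't cover the whole bench.

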